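Index the dial of a lid press and close the pot that was missed

ROBOT

A 6-joint arm with a two-finger parallel gripper is mounted at the origin on a cart in front of the work surface, level with it; the furniture and walls round the work are solid. World frame = base frame: x ahead of the robot, y to its left, z up, the work surface at z = 0. Lengths are in mm, angles in rad, forces in N, time in s.
With the tool pointing down it reaches from about 400 to 925 mm from the base axis. Payload 12.5 kg.
Tool frame: the origin (TCP) lies midway between the tips of the shut fingers; the grasp point (between the pads) lies 19 mm behind it; z points along the fingers, y is the line along which they close (so a half turn about z gives the same grasp; the last joint's range is limited). The gripper opens to 95 mm and grips with 3 to 60 N. Pads are 20 mm wide; open, the fingers measure 119 mm over their backs; the gripper's body (75 mm by 180 mm) begins 59 mm behind the grasp point.
Start: joints at [-1.45, 0.491, 1.559, -0, 1.092, -0.106], TCP at [140.56, -609.009, 189.361] pointing down, gripper open.
Joint ranges: [-3.1, 3.1], [-0.84, 2.19], [0.05, 2.79], [-1.13, 4.28], [0.06, 2.93], [-2.69, 2.69]. Speed limits (rad/s): [2.22, 2.22, 2.79, 3.14, 3.14, 3.14].

INTERFACE

Orientations are given as [roll, pitch, yaw] about the fixed x, y, z axes, in that order (R = Rz(yaw) Ry(pitch) Rx(roll)).
In Python, from cell import * gives the robot as it stands.
- The arm moves only by the tool servo_tool, never from a script. Its argument "moves" is one flat list of numbers, 5 for each row, row after row: the shift along the world's x, y, z as a fraction of full scale, then the turn about the world's z as a fraction of full scale, then the opening, from 0 (shut) to 1 (fully open). A call has 1 to 12 rows; each row is the pose to reach, as a shift and turn from the pose commanded when the call began, turning the shorter way round; what a row does not reach only later rows make up. Full scale, the value 1, is 400 mm for a shift and 180 degrees for a turn. A row lasts 1/12 s, in which the tool goes at most 41.7 mm and 7.16 degrees, less where a joint would pass 70% of its speed; a pose out of reach is approached as far as the arm can. A call with a number of a shift or a turn outside -1 to 1 is refused whole. A call with a gripper value outside its range is refused whole. The fingers move at their own pace and stop on an object; the grip force is fixed at half the most. Time passes only in rows, so rows that repeat a pose let the fingers close. It gives the time, the measured TCP pose, the force, the opening and the grip force at its end, in the units of the state.
- state(): the state, without advancing time (a new reading comes with each control period).
- read_camera(name): name is "scene" or "top" or "wrist"; returns (picture, depth): 420x560x3 uint8, blue, green, red; 420x560 float32, mm along the optical axis (not along the pixel's ray), 0 where there is no reading.
- get_calibration(name): a dict with "K" (3x3 intrinsics, pixels), "k1" (the pictures are not rectified: a ray, as slopes to the right and down, at radius r is drawn at 1 + k1 r^2 times it, then the intrinsics apply), "R" (3x3) and "t" (3): a world point X has camera coordinates R X + t. Camera axes: x right, y down, z forward; pixel columns grow to the right and rows downward; lengths in mm; the calibration is good to about 2 mm. A picture is of the moment at which its call begins: read the wrist's pose just before it. get_calibration takes no time and is no camera call; for the wrist camera it gives the pose at the moment of the call.
- job_done(): hands the job in; it is judged then, once.
The state is a dict: "t": time; "joints": joint angles; "qvel": joint speeds; "tau": joint torques, N m; "eef_pos": TCP position; "tcp_rot": TCP orientation; "ft_force": force on the tool from outside, world axes, zero at the start; "moment": the same for the moment, N m; "opening": opening from 0.0 (shut) to 1.0 (fully open); "grip_force": force on a finger pad.
Only numpy, scipy, OpenCV 4.12 (cv2) and the standard library are available. Lean on these libraries where they do the work, as an engineer would, in place of code of your own. Each camera call takes 0.05 s, during which the arm holds its last target. There are 200 camera calls.

TASK

One of the pots on the dial of the lid press still has its lid standing up. Pull up the spring index pin by its knob, swing the dial round until that pot is under the press, and let the pin drop home into that station's hole so that the dial is locked. Then push the palm button down until the lid is fully on, and let the press come back up, leaving everything else as it stands.

Things in the scene. Friction and masses are not known exactly. Their poses are not given: they have to be found in the camera images.
- lid_press: The fixed lid press: grey round base with a steel index plate (326 mm wide, top 26 mm above the table) and, behind, a grey column (36 x 52 mm, 188 mm high, centre 183 mm from the origin) whose arm (40 mm wide, 150 to 180 mm up) reaches over one nest. Origin: on the table, on the dial's axis; x points to the column; yaw within 0.4 rad of world x.
- dial_axis (a point): Centre of the round aluminium dial (230 mm wide) on its vertical axis, at its top face, 40 mm above the table. It carries six white ring nests (66 mm wide, 8 mm high) 76 mm from the axis, 60 degrees apart, one of them empty at the start.
- press_axis (a point): Point level with the dial's top face, straight below the ram: 76 mm from dial_axis towards the column. A pot is under the press when its centre is here (within 5 mm). One of the six index holes lies on the line from dial_axis through this point, the others every 60 degrees, all 145 mm from dial_axis.
- dial (a joint): Angle of the dial in rad, counterclockwise seen from above. 0 at the start, with the pin home and the knob and the empty nest on the side away from the column. Stations at multiples of 1.0472 (60 degrees). With the pin drawn it turns both ways without end stops; bearing friction of 0.06 N m keeps it where it is left.
- pin_knob (a point): Mid-height of the black round pull knob of the index pin: 24 mm in diameter, upright, from 61 to 92 mm above the table when home, over a steel sleeve (19 to 25 mm wide, 40 to 57 mm up). It stands on an arm (30 mm wide) fixed to the dial and swings with it, 145 mm from dial_axis. Nothing else within 50 mm beside it is higher than 57 mm, and pots on the dial reach at most 97 mm.
- index_pin (a joint): Lift of the pin in m: 0 home, 0.018 upper stop. The pin (8 mm, round tip) sits 10 mm deep in its hole (10.5 mm wide); above 0.011 it is clear and the dial turns. A spring pulls it down, 4 N at home, 9 N at the stop. Let go within 3 mm of a hole's centre it drops in and centres the dial; elsewhere it rides on the plate at 0.010 until turned over a hole.
- open_pot: The pot with the raised lid: white round pot with a brown paper band, 60 mm wide, 42 mm high, standing in a nest of the dial, one or two stations to either side of the press; its black lid (62 mm) stands about 10 mm proud, so its top is about 55 mm above the pot's underside instead of 45 mm, the highest of the pots. Origin: centre of its underside, z up.
- lid_top (a point): Centre of the top face of the raised lid, on open_pot's axis.
- pot_lid (a joint): How far the lid stands proud in m: about 0.010 at the start, 0 when it is fully on. It slides down at about 5 N and stays where it is pushed.
- palm_button (a point): Centre of the top of the black palm button of the press, a dome 48 mm wide, 228 mm above the table when up, straight above press_axis. Push it down with the closed fingertips.
- ram (a joint): Stroke of the ram in m, 0 up, growing downward, stop at 0.019. Its white foot (48 mm wide, 102 mm above the table when up) meets a raised lid at about 0.007 and has it fully on at 0.017. The return spring pushes with 1.5 N at the top and 4.5 N at the bottom; moving the lid takes 5 N more. The force rises steeply once the lid is on.
- pot_a: Finished pot in a nest of the dial, as open_pot but with its lid fully on (45 mm high). Origin: centre of its underside.
- pot_b: Finished pot in a nest, like pot_a.
- pot_c: Finished pot in a nest, like pot_a.
- pot_d: Finished pot, like pot_a, in the nest under the press at the start.
- pot_out_0: Bystander: finished pot standing on the table to the left of the press. Origin: centre of its underside.
- pot_out_1: Bystander: a second finished pot on the table to the left.
- spread_tub: Bystander: round cream tub with a white lid, 106 mm wide, 68 mm high, on the table to the right in front. Origin: centre of its underside.
- jar: Bystander: glass jar with a black cap, 66 mm wide, 90 mm high, on the table to the right, behind. Origin: centre of its underside.
Not all that is in view belongs to the job. What is shaped like the pot_c but pink, red or yellow is not meant.

How it is judged:
By the outcome, as a careful person would: the job done as asked, in the order asked, and still so for the second after the job is handed in, with the robot touching nothing.
It also fails if it takes over 54 s, if anything falls off the work surface, if the arm or the gripper's body presses on something with over 40 N, if the wrist force passes 120 N, or if a joint passes its speed limit or range.

## Working session

There is one attempt and no reset: what is moved stays moved. The work goes in short steps, Python scripts to look and compute and a tool call to move; the robot and the scene stay as the last step left them, time stands still between calls to the robot, and variables do not carry over. Pictures are saved under pics/ and viewed, at most 10 in all, crops included, and the job is handed in when it is done.

Besides the shell and the picture viewer there is one more tool, called after "Emit:" as a command line: name --argument value ..., lists and objects as JSON in quotes. servo_tool: Moves the arm, as the interface text tells. Its arguments: {"type":"object","properties":{"moves":{"type":"array"}},"required":["moves"]}

```bash
mkdir -p pics; ls; cat > h.py <<'E'
from cell import *
import numpy as np, cv2
def ray(c,u,v):
    K=np.array(c["K"]);R=np.array(c["R"]);t=np.array(c["t"])
    d=np.array([(u-K[0,2])/K[0,0],(v-K[1,2])/K[1,1]]);p=d.copy()
    for _ in range(20): p=d/(1+c["k1"]*(p@p))
    return -R.T@t, R.T@np.array([p[0],p[1],1.])
def onz(c,u,v,z):
    o,d=ray(c,u,v); return o+d*(z-o[2])/d[2]
def cloud(c,dep):
    K=np.array(c["K"]);R=np.array(c["R"]);t=np.array(c["t"])
    v,u=np.mgrid[:dep.shape[0],:dep.shape[1]]
    x=(u-K[0,2])/K[0,0];y=(v-K[1,2])/K[1,1];a,b=x.copy(),y.copy()
    for _ in range(10):
        s=1+c["k1"]*(a*a+b*b);a,b=x/s,y/s
    P=np.stack([a*dep,b*dep,dep],-1)
    W=(P-t)@R
    W[dep<=0]=np.nan
    return W
E
python3 - <<'E'
from h import *
for n in("scene","top"):
    c=get_calibration(n);im,d=read_camera(n);cv2.imwrite(f"pics/{n}0.png",im);np.savez(f"{n}0.npz",im=im,d=d)
    print(n,c["k1"],np.round(c["K"][0],1),np.round(-np.array(c["R"]).T@c["t"]))
print(state())
E
```

```text
pics
scene -0.09521829526718116 [492.    0.  277.3] [-243.  601. 1169.]
top -0.01191450847387288 [420.    0.  278.5] [ 318.    0. 1309.]
{'t': 0.1, 'joints': array([-1.44958876e+00,  4.91478851e-01,  1.55937238e+00,  1.13668807e-05,
        1.09166714e+00, -1.05602550e-01]), 'qvel': array([ 0.00100519, -0.00116045, -0.00324202,  0.00072002, -0.00015225,
       -0.00054201]), 'tau': array([ 3.60492209e-03, -6.13625336e+01, -2.58606952e+01,  6.94590295e-02,
        4.70342254e-02, -5.18751915e-05]), 'eef_pos': array([ 140.54067969, -608.76665964,  188.83843304]), 'tcp_rot': array([-3.14067315e+00, -1.07602601e-04,  2.26804819e-01]), 'ft_force': array([-0.41437942, -0.4907161 , -0.41104634]), 'moment': array([ 0.01069134,  0.02430928, -0.01632166]), 'grip_force': 0.0, 'opening': 1.0001330878487331}
```

View pics/scene0.png

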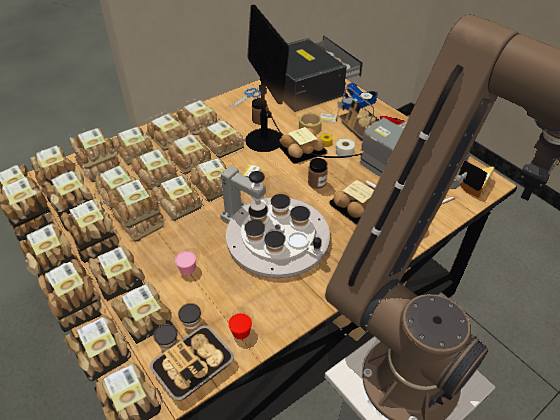

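View pics/top0.png

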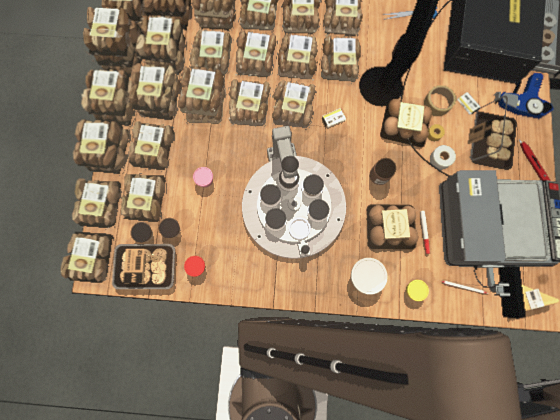

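The scene view shows the press at about (278,235), with the knob at (318,243). In the top view the dial is at (294,206), the knob at (305,249), the empty nest at (299,231) and the palm button at (290,163). The lids are at (270,194), (276,219), (318,209) and (313,185). Next I measure the lid heights.

```bash
python3 - <<'E'
from h import *
T=np.load("top0.npz");S=np.load("scene0.npz");ct=get_calibration("top");cs=get_calibration("scene")
W=cloud(ct,T["d"]);V=cloud(cs,S["d"])
# plate rim: height band 20..32 and dial
for n,A in(("top",W),("scene",V)):
    P=A.reshape(-1,3);P=P[~np.isnan(P).any(1)]
    P=P[(abs(P[:,0]-500)<330)&(abs(P[:,1]+50)<220)]
    # lids
    c0=onz(ct,294,206,40)
    r=np.hypot(*(P[:,:2]-c0[:2]).T)
    pl=P[(r<190)&(abs(P[:,2]-26)<6)]
    (cx,cy),R=cv2.minEnclosingCircle(pl[:,:2].astype(np.float32));print(n,c0.round(),"plate",cx,cy,R,np.median(pl[:,2]))
    b=P[(P[:,2]>205)&(P[:,2]<240)&(r<150)];print(" button",b.mean(0),b[:,2].max(),len(b))
    a=P[(P[:,2]>140)&(P[:,2]<195)&(r<250)];print(" arm/col",a.mean(0),len(a))
for nm,(u,v) in dict(a=(270,194),b=(276,219),c=(318,209),d=(313,185),knob=(305,249),nest=(299,231),btn=(290,163)).items():
    q=W[v-3:v+4,u-3:u+4].reshape(-1,3);print(nm,np.nanmedian(q,0).round(1))
for nm,(u,v) in dict(p1=(258,211),p2=(280,200),p3=(300,214),p4=(275,240),p5=(255,229),knob=(318,243)).items():
    q=V[v-2:v+3,u-2:u+3].reshape(-1,3);print(nm,np.nanmedian(q,0).round(1))
im=T["im"][125:275,225:365];cv2.imwrite("pics/topc.png",cv2.resize(im,None,fx=4,fy=4,interpolation=2))
im=S["im"][160:285,210:345];cv2.imwrite("pics/scc.png",cv2.resize(im,None,fx=4.5,fy=4.5,interpolation=2))
E
```

```text
top [584. -24.  40.] plate 599.1065673828125 -17.676185607910156 173.16592407226562 24.995523188484086
 button [ 6.60245088e+02 -5.20654882e-01  2.24456604e+02] 231.3461972702631 234
 arm/col [726.2932604   20.71679711 179.40685164] 604
scene [584. -24.  40.] plate 595.2096557617188 -12.658978462219238 173.69371032714844 25.74273217810157
 button [655.4286043    5.38638191 224.68907437] 232.05410754132643 157
 arm/col [706.70357154  25.98053782 174.58367884] 753
a [605.7  51.6  83.2]
b [530.9  27.6  82.6]
c [571.2 -94.4  82.9]
d [641.5 -74.7  91.5]
knob [448.4 -63.5  89.8]
nest [507.5 -44.4  39.9]
btn [661.2  -1.  227.2]
p1 [647.4  10.9  85.5]
p2 [646.  -71.9  92.8]
p3 [565.2 -89.7  83.8]
p4 [526.8  35.8  84.7]
p5 [597.2  57.3  84.5]
knob [439.9 -55.3  88.8]
```

View pics/scc.png

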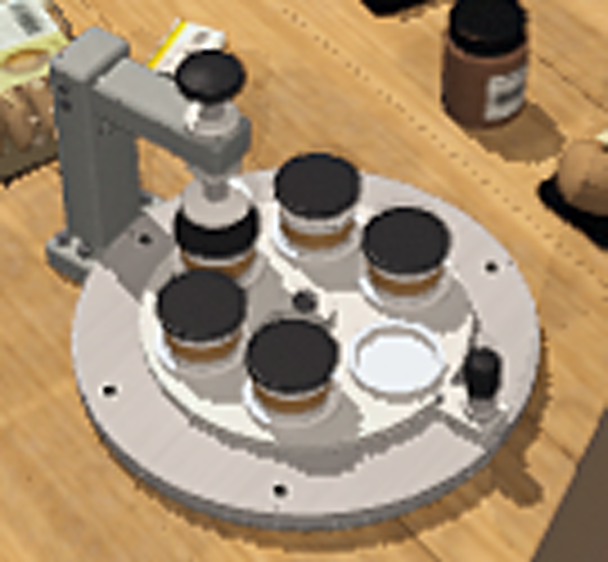

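View pics/topc.png

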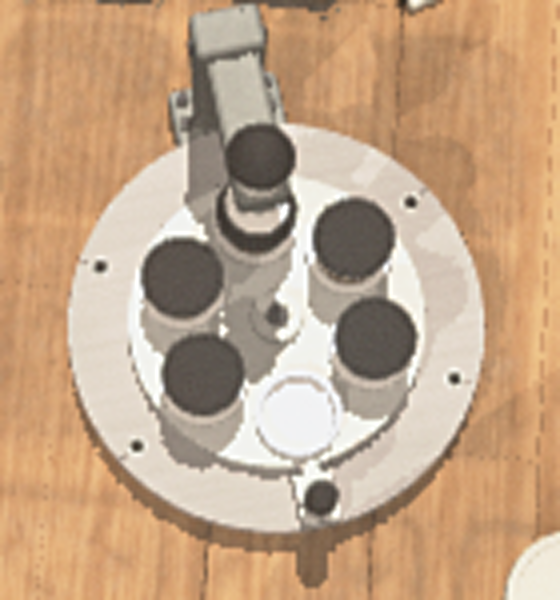

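The candidates are the four free lids in the top view: (270,194) z 83, (276,219) z 83, (318,209) z 83 and (313,185) z 91.5. The scene view puts that last one at (280,200) with z 92.8, against about 84.5 for the others. So the raised lid is the one a station clockwise of the press, and the crops show it tallest. The dial must turn +60°. Next I fit the axis and yaw from the index holes in both views.

```bash
python3 - <<'E'
from h import *
ct=get_calibration("top");cs=get_calibration("scene")
def fit(c,px,ang):
    P=np.array([onz(c,u,v,26)[:2] for u,v in px]);best=None
    # rigid fit: P = C + 145*[cos(y+ang),sin(y+ang)]
    from scipy.optimize import least_squares
    a=np.radians(ang)
    f=lambda p:np.r_[p[0]+145*np.cos(p[2]+a)-P[:,0],p[1]+145*np.sin(p[2]+a)-P[:,1]]
    s=least_squares(f,[590,-20,.3]);print(s.x.round(3),np.abs(s.fun).max().round(1))
    return s.x
t=lambda l:[(225+(x+.5)/4-.5,125+(y+.5)/4-.5) for x,y in l]
s=lambda l:[(210+(x+.5)/4.5-.5,160+(y+.5)/4.5-.5) for x,y in l]
A=fit(ct,t([(100,266),(136,446),(454,378),(411,202)]),[60,120,240,300])
B=fit(cs,s([(109,390),(280,490),(491,267)]),[60,120,300-60])if 0 else fit(cs,s([(109,390),(280,490),(491,267)]),[60,120,240])
for x in(A,B,(A+B)/2):
    C=x[:2];u=lambda d:np.array([np.cos(x[2]+np.radians(d)),np.sin(x[2]+np.radians(d))])
    print("knob0",C+145*u(180),"knob1",C+145*u(240),"press",C+76*u(0),"pot",C+76*u(-60))
print("knob top:",onz(ct,*t([(320,497)])[0],92),onz(cs,*s([(484,360)])[0],92))
print("btn:",onz(ct,*t([(260,155)])[0],228),onz(cs,*s([(210,72)])[0],228))
E
```

```text
[ 5.89328e+02 -2.22230e+01  2.89000e-01] 0.4
[ 5.89203e+02 -2.01560e+01  2.86000e-01] 0.4
knob0 [450.34110018 -63.54570852] knob1 [ 555.62143453 -163.25052886] press [ 6.62176572e+02 -5.63705129e-01] pot [644.50959128 -74.48175287]
knob0 [450.11298345 -61.13240775] knob1 [ 555.14429419 -161.09952117] press [662.1048941    1.32101345] pot [644.25359249 -72.55273717]
knob0 [450.22693369 -62.33909014] knob1 [ 555.38283801 -162.17513466] press [6.62140790e+02 3.78670934e-01] pot [644.38163475 -73.51728571]
knob top: [448.71639886 -62.38281481  92.        ] [447.83248341 -59.27321915  92.        ]
btn: [6.60032086e+02 3.02573581e-02 2.28000000e+02] [656.31978143   4.98734759 228.        ]
```

Emit:
servo_tool --moves '[0.2,0.4,0.1,0,1,0.4,0.8,0.1,0,1,0.4,0.8,0.1,0,1,0.4,0.8,0.1,0,1,0.4,0.8,0.1,0,1,0.4,0.8,0.1,0,1,0.6,1,0.1,0,1,0.6,1,0.1,0,1,0.6,1,0.1,0,1,0.6,1,0.1,0,1,0.6,1,0.1,0,1,0.6,1,0.1,0,1]'

```text
t: 1.1
eef_pos: [382.4, -205.3, 229.7]
tcp_rot: [-3.141, -0.001, 0.23]
ft_force: [-0.2, -0.4, 0.6]
opening: 0.996
grip_force: 0.0
```

Emit:
servo_tool --moves '[0.09,0.18,0,0.018,0.6,0.174,0.367,0,0.018,0.6,0.174,0.367,0,0.018,0.6,0.174,0.367,0,0.018,0.6,0.174,0.367,0,0.018,0.6,0.174,0.367,0,0.018,0.6,0.174,0.367,0,0.018,0.6,0.174,0.367,0,0.018,0.6]'

```text
t: 1.77
eef_pos: [449.8, -63.0, 229.3]
tcp_rot: [3.142, 0.0, 0.282]
ft_force: [0.3, -0.3, 0.9]
opening: 0.604
grip_force: 0.0
```

```bash
python3 - <<'E'
from h import *
print({k:np.round(v,3) for k,v in state().items() if k in("t","eef_pos","tcp_rot")})
c=get_calibration("wrist");im,d=read_camera("wrist");np.savez("w0.npz",im=im,d=d,**{k:np.array(v) for k,v in c.items()})
print((-np.array(c["R"]).T@c["t"]).round(1))
W=cloud(c,d);m=(W[...,2]>86)&(W[...,2]<96)&(np.hypot(W[...,0]-449,W[...,1]+62)<30)
P=W[m];print(len(P),np.median(P[:,2]) if len(P) else 0, cv2.minEnclosingCircle(P[:,:2].astype(np.float32)) if len(P) else 0)
cv2.imwrite("pics/w0.png",im)
E
```

```text
{'t': np.float64(1.767), 'eef_pos': array([449.801, -63.039, 229.271]), 'tcp_rot': array([3.142, 0.   , 0.282])}
[514.6 -44.7 425.3]
503 92.09424496744958 ((450.3885192871094, -61.43706130981445), 12.310400009155273)
```

View pics/w0.png

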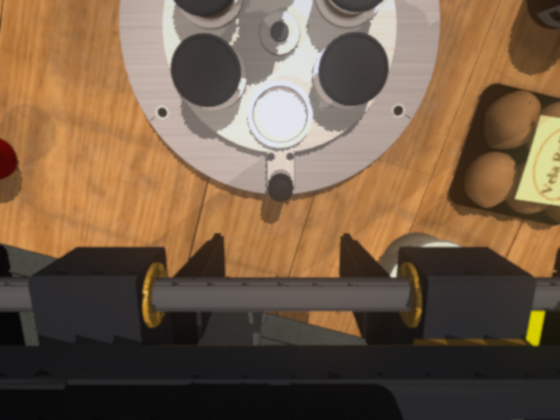

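The wrist view shows the knob at (281,187), which works out to (450.4, -61.4) with its top at 92.1. That matches the hole fit, so I descend and grip.

Emit:
servo_tool --moves '[0,0,-0.1,0,0.6,0,0,-0.2,0,0.6,0,0,-0.3,0,0.6,0,0.001,-0.38,0,0.6,0,0.001,-0.415,0,0.6,0,0.001,-0.415,0,0.6,0,0.001,-0.415,0,0.6,0,0.001,-0.415,0,0,0,0.001,-0.415,0,0,0,0.001,-0.415,0,0,0,0.001,-0.415,0,0,0,0.001,-0.415,0,0]'

```text
t: 2.82
eef_pos: [450.4, -61.9, 64.0]
tcp_rot: [3.141, -0.001, 0.283]
ft_force: [0.9, -0.4, 0.7]
opening: 0.31
grip_force: 0.0
```

Emit:
servo_tool --moves '[0,0,0,0,0,0,0,0,0,0,0,0,0,0,0,0,0,0,0,0]'

```text
t: 3.15
eef_pos: [450.3, -61.8, 63.7]
tcp_rot: [3.141, -0.0, 0.283]
ft_force: [-0.6, -0.7, 6.2]
opening: 0.232
grip_force: 30.0
```

Emit:
servo_tool --moves '[0,0,0.01,0,0,0,0,0.02,0,0,0,0,0.03,0,0,0,0,0.037,0,0,0,0,0.037,0,0,0,0,0.037,0,0]'

```text
t: 3.65
eef_pos: [450.1, -61.8, 78.2]
tcp_rot: [3.141, -0.0, 0.283]
ft_force: [1.5, 0.8, -8.5]
opening: 0.23
grip_force: 30.0
```

```bash
python3 - <<'E'
import numpy as np
C=np.array([589.3,-21.0]);k=np.array([450.3,-61.8])-C
print(np.hypot(*k),np.arctan2(*k[::-1]))
for a in range(5,61,5):
    c,s=np.cos(np.radians(a)),np.sin(np.radians(a))
    print(a,(np.array([[c,-s],[s,c]])@k-k)/400,round(a/180,4))
E
```

```text
144.86421228170877 -2.856086595534802
5 [ 0.01021223 -0.02989848] 0.0278
10 [ 0.02299142 -0.05879313] 0.0556
15 [ 0.03824032 -0.08646405] 0.0833
20 [ 0.05584287 -0.11270065] 0.1111
25 [ 0.07566511 -0.13730324] 0.1389
30 [ 0.09755617 -0.16008459] 0.1667
35 [ 0.12134946 -0.18087132] 0.1944
40 [ 0.14686389 -0.19950523] 0.2222
45 [ 0.17390529 -0.2158445 ] 0.25
50 [ 0.20226784 -0.22976478] 0.2778
55 [ 0.2317357  -0.24116013] 0.3056
60 [ 0.26208459 -0.24994383] 0.3333
```

Emit:
servo_tool --moves '[0.0102,-0.0299,0,0.0278,0,0.023,-0.0588,0,0.0556,0,0.0382,-0.0865,0,0.0833,0,0.0558,-0.1127,0,0.1111,0,0.0757,-0.1373,0,0.1389,0,0.0976,-0.1601,0,0.1667,0,0.0976,-0.1601,0,0.1667,0,0.0976,-0.1601,0,0.1667,0]'

```text
t: 4.32
eef_pos: [489.6, -125.9, 77.7]
tcp_rot: [-3.141, -0.001, 0.807]
ft_force: [3.5, 4.7, -8.5]
opening: 0.234
grip_force: 30.0
```

Emit:
servo_tool --moves '[0.0238,-0.0208,0,0.0278,0,0.0493,-0.0394,0,0.0556,0,0.0763,-0.0558,0,0.0833,0,0.1047,-0.0697,0,0.1111,0,0.1342,-0.0811,0,0.1389,0,0.1645,-0.0899,0,0.1667,0,0.1645,-0.0899,0,0.1667,0,0.1645,-0.0899,0,0.1667,0,0.1645,-0.0899,0,0.1667,0]'

```text
t: 5.07
eef_pos: [554.4, -161.1, 77.3]
tcp_rot: [-3.14, -0.001, 1.33]
ft_force: [1.3, 4.5, -8.8]
opening: 0.231
grip_force: 30.0
```

```bash
python3 - <<'E'
from h import *
s=state();print(s["t"],s["eef_pos"],s["tcp_rot"],s["ft_force"])
ct=get_calibration("top");im,d=read_camera("top")
cv2.imwrite("pics/top1.png",cv2.resize(im[125:300,215:380],None,fx=3.4,fy=3.4,interpolation=2))
E
```

```text
5.0667 [ 554.431594   -161.05431099   77.34755392] [-3.13957110e+00 -9.21550638e-04  1.33047282e+00] [ 1.34239655  4.54884766 -8.77826942]
```

Emit:
servo_tool --moves '[0.0025,-0.0005,0,0,0,0.0025,-0.0005,-0.008,0,0,0.0025,-0.0005,-0.014,0,0,0.0025,-0.0005,-0.02,0,0,0.0025,-0.0005,-0.02,0,0,0.0025,-0.0005,-0.02,0,0]'

```text
t: 5.62
eef_pos: [555.3, -161.3, 69.8]
tcp_rot: [-3.14, -0.001, 1.33]
ft_force: [0.9, 5.7, -5.5]
opening: 0.228
grip_force: 30.0
```

The pull at about 6 mm of lift is still the spring's, so the pin is in the hole. I lower the rest and release.

Emit:
servo_tool --moves '[0,0,-0.007,0,0,0,0,-0.013,0,0,0,0,-0.013,0,0,0,0,-0.013,0,0.6,0,0,-0.013,0,0.6,0,0,-0.013,0,0.6,0,0,-0.013,0,0.6,0,0,-0.013,0,0.6,0,0,-0.013,0,0.6]'

```text
t: 6.37
eef_pos: [556.0, -162.2, 65.1]
tcp_rot: [3.141, 0.0, 1.331]
ft_force: [-0.2, -0.2, 0.6]
opening: 0.578
grip_force: 0.0
```

Emit:
servo_tool --moves '[0,0,0.1,0,0.6,0,0,0.2,0,0.6,0,0,0.3,0,0.6,0,0,0.4,0,0.6,0,0,0.5,0,0.6,0,0,0.55,0,0.6,0,0,0.55,0,0.6,0,0,0.55,0,0.6]'

```text
t: 7.03
eef_pos: [556.1, -162.1, 285.8]
tcp_rot: [3.139, 0.0, 1.331]
ft_force: [0.1, -0.8, -0.8]
opening: 0.596
grip_force: 0.0
```

```bash
python3 - <<'E'
from h import *
s=state();print(s["t"],s["eef_pos"],s["tcp_rot"],s["ft_force"])
c=get_calibration("wrist");im,d=read_camera("wrist");W=cloud(c,d);cv2.imwrite("pics/w1.png",im)
print((-np.array(c["R"]).T@c["t"]).round(1))
m=(W[...,2]>80)&(W[...,2]<116)&(np.hypot(W[...,0]-555,W[...,1]+162)<25)
P=W[m];print("knob",len(P),np.percentile(P[:,2],[50,95]),cv2.minEnclosingCircle(P[:,:2][P[:,2]>88].astype(np.float32)))
m=(W[...,2]>200)&(W[...,2]<235)&(np.hypot(W[...,0]-662,W[...,1])<60)
P=W[m];print("btn",len(P),P.max(0),P.min(0),P.mean(0))
c=get_calibration("top");im,d=read_camera("top");W=cloud(c,d)
cv2.imwrite("pics/top2.png",cv2.resize(im[125:275,225:365],None,fx=4,fy=4,interpolation=2))
E
```

```text
7.0333 [ 556.05650075 -162.09660129  285.78608076] [3.13947107e+00 4.21377141e-04 1.33074076e+00] [ 0.10657109 -0.81589534 -0.78599922]
[572.  -97.1 481.8]
knob 396 [91.94328747 93.58153319] ((555.6626586914062, -160.77688598632812), 11.865224838256836)Traceback (most recent call last):
  File "<stdin>", line 8, in <module>
    return umr_maximum(a, axis, None, out, keepdims, initial, where)
ValueError: zero-size array to reduction operation maximum which has no identity
```

View pics/w1.png

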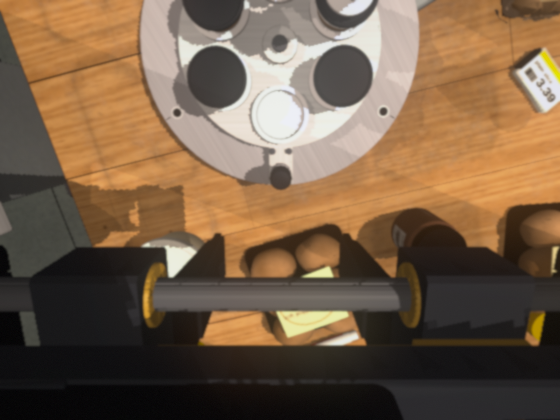

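The wrist view shows the knob at (281,177) with its top at 92 mm, so the pin is home, at (555.7, -160.8), the 60° station. I go above the palm button with the fingers shut.

Emit:
servo_tool --moves '[0.05,0.08,0,0,0,0.1,0.16,0,0,0,0.16,0.24,0,0,0,0.21,0.32,0,0,0,0.264,0.406,0,0,0,0.264,0.406,0,0,0,0.264,0.406,0,0,0,0.264,0.406,0,0,0,0.264,0.406,0,0,0,0.264,0.406,0,0,0]'

```text
t: 7.92
eef_pos: [661.1, -0.8, 284.8]
tcp_rot: [-3.141, 0.0, 1.329]
ft_force: [-0.5, -0.2, -0.1]
opening: 0.01
grip_force: 0.0
```

Emit:
servo_tool --moves '[0,0,-0.05,0,0,0,0,-0.1,0,0,0,0,-0.13,0,0,0,0,-0.14,0,0,0,0,-0.15,0,0,0,0,-0.155,0,0,0,0,-0.16,0,0,0,0,-0.16,0,0]'

```text
t: 8.58
eef_pos: [661.7, 0.2, 221.4]
tcp_rot: [3.141, -0.0, 1.331]
ft_force: [-0.6, 0.1, 0.5]
opening: 0.006
grip_force: 0.0
```

Emit:
servo_tool --moves '[0,0,-0.005,0,0,0,0,-0.01,0,0,0,0,-0.015,0,0,0,0,-0.02,0,0,0,0,-0.02,0,0]'

```text
t: 9.0
eef_pos: [661.4, 0.5, 212.5]
tcp_rot: [-3.141, 0.0, 1.331]
ft_force: [0.1, 0.1, -0.5]
opening: 0.007
grip_force: 0.0
```

There is no force where the button should be, so I look.

```bash
python3 - <<'E'
from h import *
s=state();print(s["t"],s["eef_pos"],s["ft_force"])
im,d=read_camera("scene");c=get_calibration("scene");V=cloud(c,d)
m=(V[...,2]>195)&(V[...,2]<235)&(np.hypot(V[...,0]-662,V[...,1])<60);P=V[m];print(len(P),P.min(0),P.max(0))
cv2.imwrite("pics/s2.png",cv2.resize(im[110:290,200:345],None,fx=3.3,fy=3.3,interpolation=2))
E
```

```text
9.0 [6.61426528e+02 4.56500250e-01 2.12471290e+02] [ 0.11409867  0.06779227 -0.50737121]
135 [634.97307545 -13.70046351 195.93081049] [681.04036548  26.78314496 230.72132118]
```

View pics/s2.png

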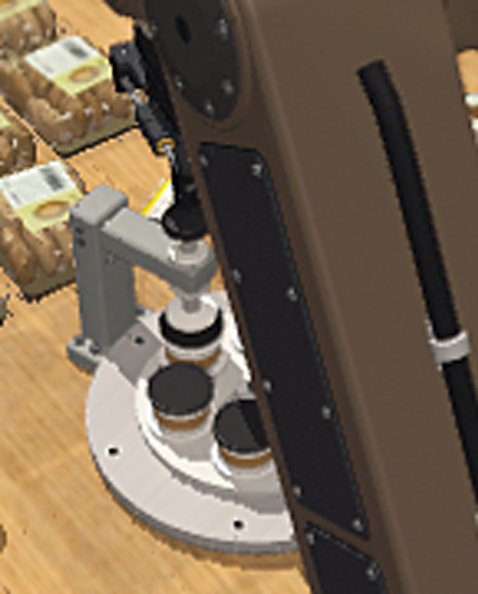

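```bash
python3 - <<'E'
from h import *
c=get_calibration("scene");S=np.load("scene0.npz");A=cloud(c,S["d"]);im,d=read_camera("scene");B=cloud(c,d)
for v in range(160,214,2):
    print(v,[ (A[v,u].round(0).tolist(),B[v,u].round(0).tolist(), im[v,u].tolist()) for u in (250,256)])
s=state();print(s["eef_pos"],s["ft_force"],s["tau"].round(1))
o=np.hstack([S["im"][150:215,230:285],im[150:215,230:285]])
cv2.imwrite("pics/cmp.png",cv2.resize(o,None,fx=7,fy=7,interpolation=2))
E
```

```text
160 [([963.0, -173.0, -2.0], [961.0, -172.0, -1.0], [127, 196, 243]), ([944.0, -187.0, 3.0], [580.0, 54.0, 360.0], [45, 42, 41])]
162 [([953.0, -167.0, -2.0], [958.0, -170.0, -7.0], [121, 191, 238]), ([933.0, -180.0, 4.0], [583.0, 52.0, 351.0], [41, 37, 36])]
164 [([940.0, -157.0, 2.0], [943.0, -159.0, -1.0], [69, 173, 219]), ([931.0, -178.0, -3.0], [585.0, 52.0, 343.0], [19, 18, 15])]
166 [([925.0, -147.0, 7.0], [919.0, -144.0, 13.0], [123, 249, 253]), ([910.0, -164.0, 9.0], [590.0, 49.0, 331.0], [45, 46, 48])]
168 [([909.0, -136.0, 14.0], [910.0, -138.0, 12.0], [255, 255, 249]), ([905.0, -160.0, 5.0], [587.0, 51.0, 327.0], [21, 21, 21])]
170 [([902.0, -132.0, 11.0], [906.0, -134.0, 8.0], [219, 232, 244]), ([892.0, -151.0, 8.0], [592.0, 48.0, 315.0], [21, 22, 22])]
172 [([892.0, -125.0, 13.0], [892.0, -125.0, 12.0], [236, 251, 255]), ([672.0, -5.0, 226.0], [658.0, 4.0, 241.0], [21, 21, 19])]
174 [([676.0, 14.0, 225.0], [676.0, 14.0, 225.0], [0, 0, 0]), ([664.0, 1.0, 226.0], [660.0, 3.0, 231.0], [30, 30, 30])]
176 [([668.0, 19.0, 226.0], [671.0, 17.0, 223.0], [55, 53, 57]), ([655.0, 
[... 1759 characters left out ...]
 [141, 146, 154]), ([660.0, 8.0, 111.0], [655.0, 12.0, 118.0], [129, 137, 145])]
206 [([686.0, 14.0, 86.0], [681.0, 17.0, 91.0], [103, 110, 118]), ([654.0, 12.0, 110.0], [653.0, 13.0, 112.0], [183, 192, 202])]
208 [([679.0, 19.0, 86.0], [671.0, 24.0, 96.0], [20, 17, 20]), ([648.0, 17.0, 109.0], [653.0, 14.0, 103.0], [188, 198, 208])]
210 [([673.0, 23.0, 85.0], [666.0, 28.0, 93.0], [20, 20, 17]), ([649.0, 17.0, 99.0], [646.0, 19.0, 103.0], [127, 135, 145])]
212 [([667.0, 28.0, 83.0], [660.0, 32.0, 92.0], [34, 35, 37]), ([655.0, 13.0, 84.0], [nan, nan, nan], [27, 26, 27])]
[6.61595558e+02 3.92594210e-01 2.12876169e+02] [ 0.4320903   0.12985069 -0.41841873] [ -0.  -64.7 -27.2   0.1   0.   -0. ]
```

View pics/cmp.png

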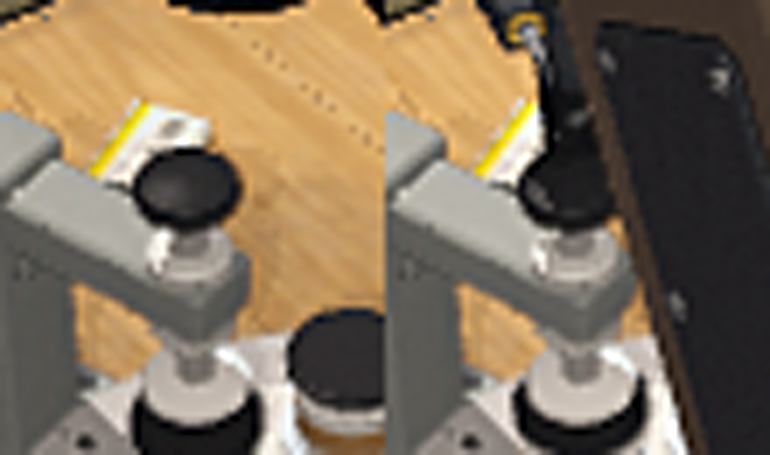

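The button is still up (dome top about 228) and the raised lid (about 93) is under the foot. The shut fingertips are just reaching the dome, higher than the stated TCP. I go on down in small steps, watching the force.

Emit:
servo_tool --moves '[0,0,-0.005,0,0,0,0,-0.01,0,0,0,0,-0.015,0,0,0,0,-0.015,0,0]'

```text
t: 9.43
eef_pos: [661.4, 0.4, 206.4]
tcp_rot: [-3.141, 0.0, 1.331]
ft_force: [0.2, 0.1, -0.6]
opening: 0.004
grip_force: 0.0
```

```bash
python3 - <<'E'
from h import *
c=get_calibration("scene");im,d=read_camera("scene");B=cloud(c,d)
for v in range(164,186,2):
    print(v,[ (u,B[v,u].round(0).tolist()) for u in (246,250,254,258)])
s=state();print(s["eef_pos"],s["ft_force"])
c=get_calibration("wrist");iw,d=read_camera("wrist");W=cloud(c,d);np.savez("w3.npz",im=iw,d=d)
m=(np.hypot(W[...,0]-661,W[...,1])<40)&(W[...,2]>120);print(m.sum())
for z in range(170,330,10):
    P=W[m&(abs(W[...,2]-z)<5)]
    if len(P):print(z,len(P),P.min(0).round(),P.max(0).round())
o=np.hstack([cv2.resize(im[155:200,225:280],(440,360),interpolation=2),iw[60:420,100:460]])
cv2.imwrite("pics/w3.png",o)
E
```

```text
164 [(246, [952.0, -148.0, -2.0]), (250, [943.0, -160.0, -2.0]), (254, [594.0, 52.0, 336.0]), (258, [325.0, 220.0, 600.0])]
166 [(246, [942.0, -141.0, -1.0]), (250, [924.0, -147.0, 8.0]), (254, [594.0, 52.0, 330.0]), (258, [583.0, 47.0, 334.0])]
168 [(246, [928.0, -131.0, 4.0]), (250, [915.0, -140.0, 8.0]), (254, [594.0, 52.0, 323.0]), (258, [587.0, 44.0, 324.0])]
170 [(246, [910.0, -120.0, 12.0]), (250, [903.0, -132.0, 11.0]), (254, [598.0, 50.0, 312.0]), (258, [586.0, 45.0, 318.0])]
172 [(246, [908.0, -118.0, 5.0]), (250, [893.0, -126.0, 11.0]), (254, [654.0, 14.0, 248.0]), (258, [656.0, -1.0, 239.0])]
174 [(246, [895.0, -109.0, 10.0]), (250, [676.0, 14.0, 225.0]), (254, [658.0, 12.0, 237.0]), (258, [661.0, -5.0, 226.0])]
176 [(246, [880.0, -99.0, 16.0]), (250, [666.0, 20.0, 228.0]), (254, [657.0, 13.0, 230.0]), (258, [651.0, 3.0, 229.0])]
178 [(246, [711.0, 6.0, 181.0]), (250, [664.0, 22.0, 223.0]), (254, [655.0, 14.0, 225.0]), (258, [649.0, 4.0, 223.0])]
180 [(246, [705.0, 11.0, 180.0]), (250, [661.0, 24.0, 218.0]), (254, [651.0, 17.0, 221.0]), (258, [639.0, 11.0, 227.0])]
182 [(
[... 210 characters left out ...]
 [655.0, 1.0, 194.0])]
[6.61507461e+02 4.13206309e-01 2.06645032e+02] [ 0.66017831 -0.76690192  0.09261911]
54587
170 199 [639.  -9. 165.] [697.  30. 175.]
180 2153 [640. -11. 175.] [701.  30. 185.]
190 105 [654.  12. 185.] [678.  20. 188.]
220 836 [639.  -5. 218.] [686.  25. 225.]
230 2158 [642.  -2. 225.] [684.  24. 235.]
240 153 [658.   9. 235.] [671.  13. 245.]
250 210 [657.   6. 245.] [672.  13. 255.]
260 154 [662.   0. 255.] [667.  12. 265.]
270 70 [662.   9. 265.] [667.  12. 275.]
280 22 [663.  10. 275.] [665.  11. 280.]
290 158 [658. -11. 286.] [663.   1. 289.]
300 28 [660.  -1. 302.] [664.   4. 303.]
310 10 [654.  30. 314.] [684.  38. 315.]
320 2108 [642.   9. 315.] [688.  39. 325.]
```

View pics/w3.png

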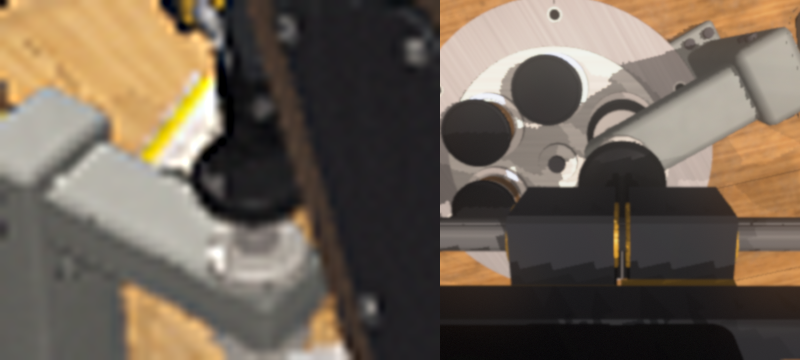

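```bash
python3 - <<'E'
from h import *
w=np.load("w0.npz");c={k:w[k] for k in("K","R","t")};c["k1"]=float(w["k1"])
W=cloud(c,w["d"])
for u in (214,218,222,346,350,354):
    print(u,[(v,W[v,u].round(0).tolist()) for v in (234,238,244,252,262,272)])
s=state();print(s["t"],s["eef_pos"],s["ft_force"],s["opening"],s["joints"])
E
```

```text
214 [(234, [452.0, -28.0, 257.0]), (238, [453.0, -29.0, 264.0]), (244, [453.0, -31.0, 272.0]), (252, [451.0, -32.0, 277.0]), (262, [449.0, -34.0, 282.0]), (272, [445.0, -35.0, 284.0])]
218 [(234, [452.0, -30.0, 257.0]), (238, [452.0, -31.0, 260.0]), (244, [452.0, -32.0, 268.0]), (252, [450.0, -33.0, 272.0]), (262, [445.0, -35.0, 272.0]), (272, [441.0, -36.0, 274.0])]
222 [(234, [359.0, -13.0, -0.0]), (238, [452.0, -33.0, 260.0]), (244, [449.0, -33.0, 260.0]), (252, [446.0, -34.0, 261.0]), (262, [441.0, -36.0, 262.0]), (272, [437.0, -37.0, 264.0])]
346 [(234, [470.0, -90.0, 257.0]), (238, [470.0, -89.0, 263.0]), (244, [468.0, -89.0, 267.0]), (252, [466.0, -89.0, 272.0]), (262, [462.0, -90.0, 274.0]), (272, [458.0, -91.0, 276.0])]
350 [(234, [404.0, -164.0, 2.0]), (238, [470.0, -91.0, 263.0]), (244, [470.0, -89.0, 272.0]), (252, [468.0, -89.0, 277.0]), (262, [466.0, -88.0, 284.0]), (272, [462.0, -90.0, 285.0])]
354 [(234, [405.0, -169.0, 0.0]), (238, [400.0, -171.0, 0.0]), (244, [470.0, -91.0, 271.0]), (252, [470.0, -89.0, 283.0]), (262, [468.0, -89.0, 288.0]), (272, [465.0, -89.0, 292.0])]
9.5333 [6.61600750e+02 4.06325243e-01 2.06846721e+02] [ 0.13271787  0.01477042 -0.52426456] 0.0014976351254394717 [-9.91598424e-02  5.29234448e-01  1.44007192e+00  4.00639866e-06
  1.17234720e+00  1.40875681e-01]
```

Emit:
servo_tool --moves '[0,0,-0.005,0,0,0,0,-0.01,0,0,0,0,-0.015,0,0,0,0,-0.015,0,0]'

```text
t: 9.87
eef_pos: [661.7, 0.4, 200.7]
tcp_rot: [3.141, -0.0, 1.331]
ft_force: [0.6, -0.4, 1.7]
opening: 0.005
grip_force: 1.0
```

Contact: 1.7 N, the spring preload, with the stated TCP at about 201. I continue down.

Emit:
servo_tool --moves '[0,0,-0.005,0,0,0,0,-0.01,0,0,0,0,-0.015,0,0,0,0,-0.02,0,0,0,0,-0.02,0,0]'

```text
t: 10.28
eef_pos: [661.7, 0.4, 193.1]
tcp_rot: [3.141, -0.0, 1.331]
ft_force: [-0.4, 0.1, 2.5]
opening: 0.005
grip_force: 1.5
```

```bash
cat > chk.py <<'E'
from h import *
c=get_calibration("scene");im,d=read_camera("scene");B=cloud(c,d)
m=np.zeros(d.shape,bool);m[172:190,246:254]=1
print("button z",[B[v,250].round(0).tolist() for v in range(174,190,2)])
s=state();print(s["t"],s["eef_pos"],s["ft_force"],s["moment"])
E
python3 chk.py
```

```text
button z [[887.0, -121.0, 8.0], [679.0, 12.0, 215.0], [671.0, 18.0, 215.0], [666.0, 21.0, 213.0], [662.0, 24.0, 210.0], [682.0, 12.0, 181.0], [678.0, 15.0, 177.0], [670.0, 20.0, 178.0]]
10.3333 [6.61699302e+02 4.05815752e-01 1.93099373e+02] [-0.29433526 -0.15981175  3.94313413] [-0.007988   -0.04302092 -0.03066794]
```

Emit:
servo_tool --moves '[0,0,-0.005,0,0,0,0,-0.01,0,0,0,0,-0.015,0,0,0,0,-0.0175,0,0,0,0,-0.0175,0,0,0,0,-0.0175,0,0]'

```text
t: 10.83
eef_pos: [661.7, 0.4, 186.5]
tcp_rot: [3.141, -0.0, 1.331]
ft_force: [-1.6, 0.3, 6.2]
opening: 0.005
grip_force: 3.4
```

Emit:
servo_tool --moves '[0,0,-0.0025,0,0,0,0,-0.005,0,0,0,0,-0.005,0,0,0,0,-0.005,0,0]'

```text
t: 11.17
eef_pos: [661.8, 0.4, 186.3]
tcp_rot: [3.139, -0.0, 1.331]
ft_force: [-6.4, -0.6, 19.5]
opening: 0.003
grip_force: 9.7
```

Emit:
servo_tool --moves '[0,0,-0.0025,0,0,0,0,-0.0025,0,0,0,0,-0.0025,0,0]'

```text
t: 11.42
eef_pos: [661.9, 0.4, 186.2]
tcp_rot: [3.138, -0.0, 1.331]
ft_force: [-9.2, 0.4, 25.7]
opening: 0.003
grip_force: 12.9
```

```bash
python3 chk.py
```

```text
button z [[889.0, -122.0, 7.0], [882.0, -118.0, 4.0], [676.0, 14.0, 210.0], [672.0, 18.0, 207.0], [663.0, 24.0, 209.0], [664.0, 23.0, 200.0], [675.0, 17.0, 181.0], [668.0, 21.0, 179.0]]
11.4667 [6.61887516e+02 3.49794491e-01 1.86257696e+02] [-7.58285893  0.63086661 25.53094324] [ 0.06093863  1.47762073 -0.06034722]
```

The force rises steeply with no more travel, and the button is down about 17 mm. I raise straight up and back off.

Emit:
servo_tool --moves '[0,0,0.02,0,0,0,0,0.05,0,0,0,0,0.1,0,0,0,0,0.18,0,0,0,0,0.27,0,0,-0.1,-0.1,0.3,0,0,-0.2,-0.2,0.3,0,0,-0.3,-0.3,0.3,0,0,-0.4,-0.4,0.3,0,0,-0.5,-0.5,0.3,0,0,-0.5,-0.65,0.3,0,0,-0.5,-0.65,0.3,0,0]'

```text
t: 12.47
eef_pos: [477.8, -222.6, 303.4]
tcp_rot: [3.141, 0.0, 1.332]
ft_force: [0.6, -0.5, 0.4]
opening: 0.004
grip_force: 0.0
```

Emit:
servo_tool --moves '[0,-0.1,0,0,0,0,-0.2,0,0,0,0,-0.3,0,0,0,0,-0.4,0,0,0,0,-0.4,0,0,0,0,-0.4,0,0,0]'

```text
t: 12.97
eef_pos: [478.8, -383.1, 301.8]
tcp_rot: [-3.14, -0.001, 1.328]
ft_force: [-0.1, 0.5, 0.6]
opening: 0.004
grip_force: 0.0
```

```bash
python3 - <<'E'
from h import *
from itertools import product
S=np.load("scene0.npz");c=get_calibration("scene");im,d=read_camera("scene");it,dt=read_camera("top")
ct=get_calibration("top");W=cloud(ct,dt);V=cloud(c,d);A=cloud(c,S["d"])
a0=.2875;C=np.array([589.3,-21.])
for n,M in(("scene",V),("top",W)):
  for k in range(6):
    p=C+76*np.array([np.cos(a0+k*np.pi/3),np.sin(a0+k*np.pi/3)])
    q=M[(np.hypot(M[...,0]-p[0],M[...,1]-p[1])<27)&(M[...,2]>60)&(M[...,2]<99)]
    print(n,k*60,len(q),np.median(q[:,2]).round(1) if len(q) else None, cv2.minEnclosingCircle(q[:,:2].astype(np.float32)) if len(q) else "")
  q=M[(np.hypot(M[...,0]-662,M[...,1])<35)&(M[...,2]>190)];print("btn",np.median(q[:,2]),q[:,2].max())
  q=M[(np.hypot(M[...,0]-555.5,M[...,1]+162)<20)&(M[...,2]>80)];print("knob",len(q),q.mean(0),np.median(q[:,2]))
s=state();print(s["t"],s["eef_pos"],s["ft_force"])
o=np.hstack([cv2.resize(im[150:300,210:345],(396,440),interpolation=2),cv2.resize(it[125:275,225:360],(396,440),interpolation=2)])
cv2.imwrite("pics/end.png",o)
E
```

```text
scene 0 94 83.6 ((661.5796508789062, 1.026846170425415), 26.604841232299805)
scene 60 186 83.9 ((607.0526733398438, 52.79275894165039), 26.88644027709961)
scene 120 204 83.8 ((534.21533203125, 31.243574142456055), 26.913022994995117)
scene 180 189 83.9 ((516.7366943359375, -42.06806945800781), 26.311481475830078)
scene 240 0 None 
scene 300 171 83.5 ((644.2955932617188, -73.26734924316406), 26.82207489013672)
btn 224.93616384988334 231.1182694270306
knob 49 [ 551.53025144 -157.56879365   88.52441804] 88.66585352078768
top 0 63 82.6 ((661.1605224609375, 0.14112842082977295), 26.853687286376953)
top 60 246 82.8 ((606.6771850585938, 53.113277435302734), 26.693941116333008)
top 120 252 83.0 ((533.9935302734375, 31.64145851135254), 26.90505599975586)
top 180 261 82.8 ((516.3292846679688, -42.60140609741211), 26.92609977722168)
top 240 0 None 
top 300 242 83.2 ((644.312255859375, -73.41683197021484), 26.737428665161133)
btn 225.32068932296687 230.54702595919346
knob 56 [ 554.86586479 -162.10919215   89.3992073 ] 89.76247865188445
13.0667 [ 479.33988687 -380.95944709  302.64785173] [0.94299255 1.13837626 0.7184444 ]
```

View pics/end.png

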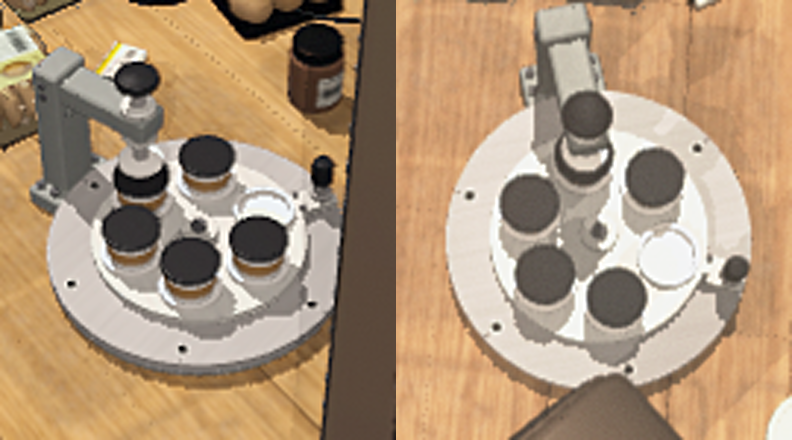

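The last picture shows the knob at the new station, the press up and all five lids level at about 83 mm. The button is back at its starting height and the arm is clear. I hand in.

```bash
python3 -c "
from cell import *
print(job_done())"
```

```text
the job is handed in; nothing more can be done
None
```

The dial is turned 60° counterclockwise and locked with its pin home, the raised lid is pressed fully on level with the others, the press is back up, and the job is handed in.

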